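# Seat the inspection lens on its three-point stand

### The arm

A 6-joint arm with a two-finger parallel gripper is mounted at the origin on the work surface. World frame = base frame: x ahead of the robot, y to its left, z up, the work surface at z = 0. Lengths are in mm, angles in rad, forces in N, time in s.
With the tool pointing down it reaches from about 275 to 750 mm from the base axis. Payload 10.2 kg.
Tool frame: the origin (TCP) lies midway between the tips of the shut fingers; the grasp point (between the pads) lies 19 mm behind it; z points along the fingers, y is the direction in which the jaws open and shut (so a half turn about z gives the same grasp; the last joint's range is limited). The gripper opens to 85 mm and grips with 20 to 120 N. Pads are 22 mm wide; open, the fingers measure 114 mm over their backs; the gripper's body (76 mm by 85 mm) begins 54 mm behind the grasp point. The pads swing forward as they close: fully open they stand 13 mm farther back than shut.
Start: joints at [-1.54, 0.313, 1.498, -0, 1.331, -0.223], TCP at [131.806, -508.191, 204.194] pointing down, gripper open.
Joint ranges: [-2.94, 2.94], [-0.97, 2.17], [0.19, 2.56], [-1.23, 4.37], [0.02, 3.11], [-2.88, 2.88]. Speed limits (rad/s): [2.39, 2.39, 3.01, 3.14, 3.14, 3.14].

### API

Orientations are given as a unit quaternion [w, x, y, z].
In Python, from rig import sense, capture, finish_job, search_frame, trace gives the robot as it stands.
- The arm moves only by the tool arm_command, never from a script. Its argument "steps" is one flat list of numbers, 5 for each row, row after row: the shift along the world's x, y, z in units of 50 mm (1.0 is 50 mm), then the turn about the world's z in units of 5 degrees (1.0 is 5 degrees), then the opening in per cent of the stroke, from 0 (shut) to 100 (fully open). In form: [dx, dy, dz, twist, fingers, dx, dy, dz, twist, fingers, ...]. A call has 1 to 5 rows; each row shifts and turns the commanded pose from where the row before left it; what a row does not reach is not made up. A row lasts 1/8 s, in which the tool goes at most 62.5 mm and 10.7 degrees, less where a joint would pass 70% of its speed; a pose out of reach is approached as far as the arm can. A call is refused whole if a number of a shift passes 1 or a number of a turn 1, either way. A call with a gripper value outside its range is refused whole. The fingers move at their own pace and stop on an object; "grip_force" is the grip in N (left out, the last holds). Time passes only in rows, so rows that do not move let the fingers close. It gives the time, the measured TCP pose, the force and the opening at its end, in the units of the state.
- sense(): the state, without advancing time (a new reading comes with each control period).
- capture(name): name is "scene" or "top" or "wrist"; returns a dict with "frame" (400x640x3 uint8, blue, green, red), "fov_y" (degrees; the focal length in pixels is half the picture's height over the tangent of half this angle, whatever the lens; pixels are square), "cx", "cy" (the principal point, pixels), "k1" (the pictures are not rectified: a ray, as slopes to the right and down, at radius r is drawn at 1 + k1 r^2 times it, then the intrinsics apply), "extrinsics" (4x4, takes a point from world to camera coordinates). Camera axes: x right, y down, z forward; pixel columns grow to the right and rows downward; lengths in mm; the calibration is good to about 2 mm. A picture is of the moment at which its call begins. There is no depth.
- finish_job(): hands the job in, once; it reports no verdict.
Trained networks look in a picture, given as the dict that the camera call returned (one of the last four; its "shot" number tells which), for a name from the list of things; names that differ only in an ending like _2 or _b are one class to them, and where a whole thing is asked for, a point or a joint stands for the part that bears it (a point fixed in the world has none). Each returns a list of dicts, best first, with "score" (0 to 1); they miss things now and then, are a little off and sometimes report something else, mostly with a low value. They report only what shows in the picture. A call takes as long as a camera call.
- search_frame(picture, target): "point" ([x, y, z] in mm, in world coordinates, good to about 4 mm: the middle of the surface that is visible of it).
- trace(picture, target): "mask" (400x640 bool, what is visible of it).
The state is a dict: "time_s": time; "joints": joint angles; "dq": joint speeds; "tau": joint torques, N m; "eef_pos": TCP position; "ee_rot": TCP orientation; "force": force on the tool from outside, world axes, zero at the start; "wrist_torque": the same for the moment, N m; "grip_width": opening from 0.0 (shut) to 1.0 (fully open).
Only numpy, scipy, OpenCV 4.12 (cv2) and the standard library are available. Lean on these libraries where they do the work, as an engineer would, in place of code of your own. Each camera call takes 0.05 s, during which the arm holds its last target. There are 200 camera calls.

### The job

Set up the plant-inspection lens, keeping it upright: lift it out of its grey tray by the orange handle, stand it on the cork mat and let go, then take it by the two long sides of its black frame and seat it gently on the green stand, handle inside the guard, so that all three ball feet bear fully home on their brass pads and it cannot rock. Let go of it, then swing the red keeper arm round to its stop across the front end of the lens and let go. Leave the other things on the bench as they are.

Things in the scene. Friction and masses are not known exactly. Their poses are not given: they have to be found in the camera images.
- lens_centre (a point): Grip point of the inspection lens: middle of its black frame's width and thickness, 67 mm from the front end, 83 mm from the rear. Frame: bar 150 long (x) x 56 wide (y) x 16 mm thick, with a round glass, aluminium rim 52 mm across, on top. Balance point about 15 mm behind here. Axes: x to the front (single foot) end, y to its left, z up.
- handle_grip (a point): Middle of the lens's upright orange handle, a plate across the rear end of the frame: 12 mm thick along the lens's x, 52 mm wide along y, standing 42 mm above the frame's top. This point is 24 mm above the frame's top, 18 mm below the handle's top edge, 74 mm behind lens_centre and 32 mm above it. Same axes.
- handle: The orange handle itself, fixed to the lens (origin at its lower edge, 26 mm below handle_grip).
- lens: The inspection lens with frame, three steel ball feet (16 mm balls) and handle; loose, about 0.17 kg. Origin: midway along the frame, level with the feet's undersides (8 mm behind and 26 mm below lens_centre; the frame lies 18 to 34 mm above it). Same axes.
- foot_cup (a point): Underside of the lens's rear left ball foot (16 mm ball), 63 mm behind lens_centre, 20 mm to its left; belongs in the cup pad.
- foot_flat (a point): Underside of the rear right ball foot, 63 mm behind lens_centre, 20 mm to its right; belongs on the flat pad.
- foot_trough (a point): Underside of the front ball foot, 57 mm ahead of lens_centre on the middle line; belongs in the trough pad.
- tray: Grey plastic storage tray, fixed, 170 x 76 mm outside, 38 mm high, walls and floor 4 mm; the lens stands in it at the start, pointing along the tray's x. The walls end level with the frame's top and leave 6 mm beside it, so only the handle can be gripped there. Origin: centre of its underside.
- mat: Round cork mat, fixed, 190 mm across, 4 mm thick, on the bench. Origin: centre of its underside.
- stand: Lens stand, fixed; green base 190 x 130 x 12 mm. Origin on the bench; the seated lens has its body origin 25 mm above it and the same axes (lens_centre at x +8, y 0, z 51 mm). At the rear (-x) a U-shaped aluminium guard, 105 mm high, open to front and top, surrounds the lens's handle end with 6 mm to spare: no room for fingers there; the frame's long sides stay free. Lens goes in from above.
- pad_cup: Brass rear left pad of the stand (stand x -55, y +20 mm): a square cup with sloping walls 9 mm high that guide a foot in within about 6 mm off-centre and leave it 1.5 mm play on the floor. Origin: on the base's top, 12 mm up; the bearing floor is 13 mm above it.
- pad_flat: Brass rear right pad (stand x -55, y -20 mm), 29 mm across, flat; bearing face 13 mm above its origin.
- pad_trough: Brass front pad (stand x +65, y 0): a trough along x with sloping side walls 9 mm high; bearing floor 13 mm above its origin, same play sideways.
- keeper (a joint): Red keeper arm on a vertical pivot (stand x +60, y +48 mm): 0 = parked, pointing to the stand's front (+x); turns clockwise seen from above to 1.571 (stop) = pointing to the stand's -y, across the lens's front end, 4 mm above the frame. Starts at 0 to 0.25, moves against light friction (about 1 N at the knob), stays where left.
- keeper_knob (a point): Point on the axis of the keeper's upright red knob, 50 mm from the pivot: knob 16 mm across and 38 mm tall; this point is 19 mm above the knob's foot, 19 mm below its top, 88 mm above the bench.
- pot: Bystander, to be left alone: white ceramic pot, 120 mm across, 100 mm high. Origin: its underside's middle.
- sieve: Bystander, to be left alone: black plastic sieve, 150 mm across, 50 mm high. Origin: its underside's middle.
- trowel: Bystander, to be left alone: steel trowel with wooden handle, 290 mm long, lying flat. Origin: its underside's middle.
- tamper: Bystander, to be left alone: olive-wood tamper, 60 mm across, 102 mm high. Origin: its underside's middle.
- seed_jar: Bystander, to be left alone: amber seed jar, 66 mm across, 100 mm high. Origin: its underside's middle.

How it is judged:
By the outcome, as a careful person would: the job done as asked, in the order asked, and still so for the second after the job is handed in, with the robot touching nothing.
It also fails if it takes over 72 s, if anything falls off the work surface, if the arm or the gripper's body presses on something with over 40 N, if the wrist force passes 120 N, or if a joint passes its speed limit or range.

## Working session

There is one attempt and no reset: what is moved stays moved. The work goes in short steps, Python scripts to look and compute and a tool call to move; the robot and the scene stay as the last step left them, time stands still between calls to the robot, and variables do not carry over. Pictures are saved under pics/ and viewed, on a budget of 10 in all, crops included, one or two more only if the job needs it, and the job is handed in when it is done.

Besides the shell and the picture viewer there is one more tool, called after ">>>" by a JSON object that holds its "api" and its "payload", one argument or row to a line. arm_command: Moves the arm, as the interface text tells. Its arguments: {"type":"object","properties":{"steps":{"type":"array"},"grip_force":{"type":"number"}},"required":["steps"]}

```bash
mkdir -p pics; ls
cat > h.py <<'E'
import numpy as np, cv2
from rig import sense, capture, finish_job, search_frame, trace
def K(p):
    f=200/np.tan(np.radians(p["fov_y"])/2); return f,p["cx"],p["cy"],p["k1"]
def proj(p,P):
    P=np.atleast_2d(P).astype(float); E=np.array(p["extrinsics"]); f,cx,cy,k=K(p)
    c=P@E[:3,:3].T+E[:3,3]; s=c[:,:2]/c[:,2:]; s=s*(1+k*(s**2).sum(1,keepdims=True))
    return s*f+[cx,cy]
def unproj(p,uv,z):
    "pixels to world at height z"
    uv=np.atleast_2d(uv).astype(float); E=np.array(p["extrinsics"]); f,cx,cy,k=K(p)
    d=(uv-[cx,cy])/f; s=d.copy()
    for _ in range(20): s=d/(1+k*(s**2).sum(1,keepdims=True))
    r=np.c_[s,np.ones(len(s))]@E[:3,:3]; o=-E[:3,:3].T@E[:3,3]
    return o+r*((z-o[2])/r[:,2])[:,None]
E
python3 - <<'E'
from h import *
s=sense(); print({k:np.round(v,3) for k,v in s.items()})
for c in ("top","scene"):
    p=capture(c); cv2.imwrite(f"pics/{c}0.png",p["frame"])
    print(c,p["fov_y"],np.round(np.linalg.inv(p["extrinsics"])[:3,3]))
    for t in ["lens_centre","handle_grip","handle","lens","tray","mat","stand","pad_cup","pad_flat","pad_trough","keeper_knob","keeper","pot","sieve","trowel","tamper","seed_jar"]:
        r=search_frame(p,t); print(t,[(np.round(a["point"]).tolist(),round(a["score"],2)) for a in r[:2]])
E
```

```text
pics
{'time_s': np.float64(0.0), 'joints': array([-1.54 ,  0.313,  1.498, -0.   ,  1.331, -0.223]), 'dq': array([-0.001, -0.001, -0.   ,  0.   ,  0.001, -0.   ]), 'tau': array([-0.0000e+00, -4.1226e+01, -2.5975e+01, -0.0000e+00,  4.0000e-03,
       -0.0000e+00]), 'eef_pos': array([ 131.799, -507.886,  203.629]), 'ee_rot': array([-0.001,  0.992,  0.127,  0.   ]), 'force': array([-0.429, -0.971, -0.134]), 'wrist_torque': array([0.008, 0.032, 0.042]), 'grip_width': np.float64(0.999)}
top 55.09117589312277 [449.   6. 980.]
lens_centre [([538.0, -267.0, 39.0], 0.85)]
handle_grip [([534.0, -261.0, 34.0], 0.63)]
handle [([542.0, -321.0, 77.0], 0.57)]
lens [([531.0, -264.0, 39.0], 0.61)]
tray [([522.0, -241.0, 22.0], 0.78), ([540.0, -321.0, 76.0], 0.62)]
mat [([524.0, 11.0, 7.0], 0.74), ([503.0, 276.0, 13.0], 0.44)]
stand [([723.0, -342.0, 2.0], 0.69), ([502.0, 276.0, 12.0], 0.6)]
pad_cup [([470.0, 222.0, 28.0], 0.42)]
pad_flat [([511.0, 213.0, 26.0], 0.65)]
pad_trough [([518.0, 329.0, 27.0], 0.47)]
keeper_knob [([759.0, -176.0, 54.0], 0.37)]
keeper [([726.0, -342.0, 1.0], 0.63), ([479.0, 36
[... 510 characters left out ...]
, -152.0, 54.0], 0.61)]
tray [([556.0, -270.0, 27.0], 0.71), ([732.0, -150.0, 53.0], 0.59)]
mat [([529.0, 6.0, 3.0], 0.8), ([541.0, -268.0, 43.0], 0.43)]
stand [([509.0, 262.0, 8.0], 0.86)]
pad_cup []
pad_flat []
pad_trough [([727.0, 92.0, 5.0], 0.52), ([710.0, -328.0, 6.0], 0.48)]
keeper_knob [([545.0, -328.0, 76.0], 0.63), ([489.0, 372.0, 63.0], 0.48)]
keeper [([484.0, 375.0, 66.0], 0.64)]
pot [([735.0, -154.0, 52.0], 0.64), ([538.0, -270.0, 36.0], 0.41)]
sieve [([711.0, -332.0, 6.0], 0.58), ([727.0, 93.0, 6.0], 0.47)]
trowel [([725.0, 93.0, 7.0], 0.71), ([541.0, -269.0, 36.0], 0.7)]
tamper [([416.0, 98.0, 31.0], 0.56)]
seed_jar [([741.0, 225.0, 74.0], 0.66), ([537.0, -268.0, 36.0], 0.26)]
```

View pics/top0.png

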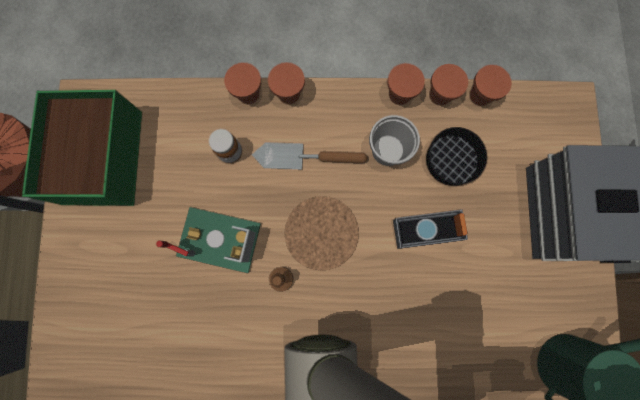

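View pics/scene0.png

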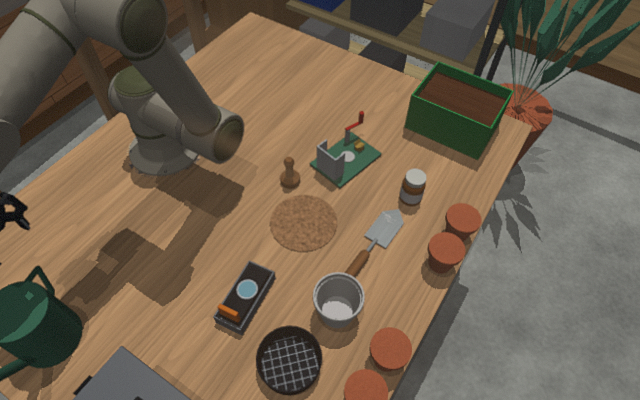

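The top view shows the stand at about (219,240), with the guard on its right (−y) and the keeper at (175,247). The mat is at (322,233). The tray with the lens is at (430,229), handle to the right at (461,222). The scene view agrees. I'll go over the tray for a near look.

>>> {"api": "arm_command", "payload": {
  "steps": [1, 0.6, 0.2, -0.5, 60, 1, 0.6, 0.2, -0.5, 60, 1, 0.6, 0.2, -0.5, 60, 1, 0.6, 0.2, -0.2, 60, 1, 0.6, 0.2, 0, 60],
  "grip_force": 60
}}

```text
time_s: 2.42
eef_pos: [383.3, -357.0, 254.7]
ee_rot: [0.0, 0.999, 0.053, 0.0]
force: [0.9, -0.5, 0.1]
grip_width: 0.599
```

>>> {"api": "arm_command", "payload": {
  "steps": [1, 0.6, 0, 0, 60, 1, 0.6, 0, 0, 60, 1, 0.4, 0, 0, 60, 0, 0, 0, 0, 60, 0, 0, 0, 0, 60]
}}

```text
time_s: 3.05
eef_pos: [531.4, -278.4, 254.0]
ee_rot: [-0.0, 0.999, 0.053, -0.0]
force: [0.7, 0.6, -0.8]
grip_width: 0.597
```

Run:
```python
from h import *
s=sense(); print(s["time_s"],s["eef_pos"],s["ee_rot"],s["joints"],s["grip_width"])
p=capture("wrist"); cv2.imwrite("pics/w1.png",p["frame"]); np.savez("w1",**{k:p[k] for k in("fov_y","cx","cy","k1","extrinsics","frame")})
print(p["fov_y"],p["k1"],np.round(np.linalg.inv(p["extrinsics"]),2))
for t in ["lens_centre","handle_grip","tray","handle"]:
    r=search_frame(p,t); print(t,[(np.round(a["point"],1).tolist(),round(a["score"],2)) for a in r[:2]])
```

```text
3.05 [ 531.44244896 -278.35034873  254.02502423] [-5.78172023e-05  9.98609740e-01  5.27115973e-02 -2.65727078e-04] [-6.77441507e-01  4.56901399e-01  1.16373381e+00 -2.68654120e-04
  1.52143054e+00  7.87896061e-01] 0.5973952293394926
61.39312146431432 -0.055075033827258264 [[ 1.1000e-01 -9.5000e-01 -3.1000e-01  6.1069e+02]
 [-9.9000e-01 -1.0000e-01 -3.0000e-02 -2.6946e+02]
 [-0.0000e+00  3.1000e-01 -9.5000e-01  4.2439e+02]
 [ 0.0000e+00  0.0000e+00  0.0000e+00  1.0000e+00]]
lens_centre [([537.7, -267.1, 37.3], 0.89), ([545.2, -322.6, 79.6], 0.36)]
handle_grip [([532.8, -268.6, 36.8], 0.96)]
tray [([551.0, -255.2, 30.0], 0.67), ([531.1, -265.1, 34.8], 0.22)]
handle [([544.5, -322.4, 84.6], 0.95)]
```

View pics/w1.png

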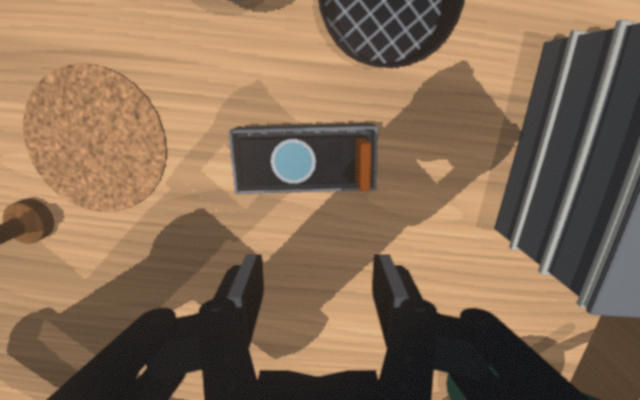

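The wrist view shows the lens in the tray: glass at (293,161), orange handle at (365,165), the tray running (233,130) to (377,190), and the mat at (95,137). I'll fit the lens pose by silhouettes.

```bash
cat >> h.py <<'E'
from scipy.optimize import minimize
def R2(a): return np.array([[np.cos(a),-np.sin(a)],[np.sin(a),np.cos(a)]])
def box(x0,x1,y0,y1,z0,z1): return np.array([[x,y,z] for x in(x0,x1) for y in(y0,y1) for z in(z0,z1)],float)
def place(pose,B,z=0):
    x,y,a=pose; return np.c_[B[:,:2]@R2(a).T+[x,y],B[:,2]+z]
def orange(p):
    h=cv2.cvtColor(p["frame"],cv2.COLOR_BGR2HSV); 
    return ((h[...,0]>4)&(h[...,0]<15)&(h[...,1]>190)&(h[...,2]>70)).astype(np.uint8)
def glass(p):
    h=cv2.cvtColor(p["frame"],cv2.COLOR_BGR2HSV)
    return ((h[...,0]>88)&(h[...,0]<108)&(h[...,1]>60)&(h[...,2]>100)).astype(np.uint8)
def biggest(m,near=None,rad=60):
    n,l,st,c=cv2.connectedComponentsWithStats(m.astype(np.uint8))
    ok=[i for i in range(1,n) if near is None or np.hypot(*(c[i]-near))<rad]
    i=max(ok,key=lambda i:st[i,4]); return (l==i).astype(np.uint8),c[i],st[i]
def hullmask(p,P):
    m=np.zeros((1600,2560),np.uint8); q=cv2.convexHull(((proj(p,P)+.5)*4-.5).astype(np.float32))
    cv2.fillConvexPoly(m,np.round(q).astype(np.int32),1); return m.reshape(400,4,640,4).mean((1,3))
# lens body coords: origin at feet underside, mid frame
HANDLE=box(-72,-60,-26,26,34,76)
def fitlens(p,guess,zfoot,rimz=37,gx=8,wg=1.0):
    g=proj(p,place(guess,np.array([[-66,0,76.],[gx,0,rimz]]),zfoot))
    mo,co,so=biggest(orange(p),g[0]); mg,cg,sg=biggest(glass(p),g[1])
    def cost(v):
        h=hullmask(p,place(v,HANDLE,zfoot)); c=proj(p,place(v,np.array([[gx,0,rimz]]),zfoot))[0]
        # glass constrains only across the lens axis
        t=proj(p,place(v,np.array([[gx,0,rimz],[gx,10,rimz]]),zfoot)); n=(t[1]-t[0])/np.hypot(*(t[1]-t[0]))
        return np.abs(h-mo).sum()/mo.sum()*10+wg*((cg-c)@n)**2
    best=min((minimize(cost,guess+np.array(d),method="Nelder-Mead",options=dict(initial_simplex=guess+np.array(d)+np.array([[0,0,0],[6,0,0],[0,6,0],[0,0,.08]]),xatol=.01,fatol=1e-3)) for d in([0,0,0],[4,-4,.05],[-4,4,-.05])),key=lambda r:r.fun)
    v=best.x; c=proj(p,place(v,np.array([[gx,0,rimz]]),zfoot))[0]
    print("lens pose",np.round(v[:2],1),"deg",round(np.degrees(v[2]),2),"cost",round(best.fun,2),"glass res px",np.round(cg-c,1),"areas",so[4],sg[4])
    return v
E
python3 - <<'E'
from h import *
p=dict(np.load("w1.npz"))
v=fitlens(p,np.array([538,-272,np.radians(95)]),4)
print("centre",place(v,np.array([[8,0,26.],[-66,0,58]]),4))
p=capture("top"); fitlens(p,v,4)
E
```

```text
lens pose [ 524.8 -228. ] deg 105.06 cost 460.7 glass res px [25.2 -5.5] areas 14 1004
centre [[ 522.68439243 -220.26087802   30.        ]
 [ 541.90745769 -291.72047333   62.        ]]Traceback (most recent call last):
  File "<stdin>", line 5, in <module>
  File "h.py", line 38, in fitlens
    mo,co,so=biggest(orange(p),g[0]); mg,cg,sg=biggest(glass(p),g[1])
             ~~~~~~~^^^^^^^^^^^^^^^^
  File "h.py", line 30, in biggest
    i=max(ok,key=lambda i:st[i,4]); return (l==i).astype(np.uint8),c[i],st[i]
ValueError: max() iterable argument is empty
```

```bash
python3 - <<'E'
from h import *
p=dict(np.load("w1.npz")); h=cv2.cvtColor(p["frame"],cv2.COLOR_BGR2HSV)
print(h[150:180:8,355:378:3].tolist())
E
sed -i 's/>4)&(h\[...,0\]<15)&(h\[...,1\]>190)&(h\[...,2\]>70)/>4)\&(h[...,0]<14)\&(h[...,1]>165)\&(h[...,2]>60)/' h.py; grep -n '>165' h.py
python3 - <<'E'
from h import *
p=dict(np.load("w1.npz"))
v=fitlens(p,np.array([538,-272,np.radians(95)]),4)
print("centre",place(v,np.array([[8,0,26.],[-66,0,58]]),4))
E
```

```text
[[[11, 118, 65], [12, 168, 85], [12, 183, 135], [12, 184, 147], [13, 200, 145], [11, 169, 119], [13, 30, 60], [11, 30, 92]], [[10, 103, 67], [13, 174, 85], [12, 182, 133], [12, 188, 145], [12, 190, 146], [11, 163, 116], [4, 33, 62], [10, 33, 93]], [[12, 135, 68], [11, 163, 86], [12, 181, 137], [12, 186, 148], [12, 192, 146], [11, 164, 109], [15, 9, 60], [11, 39, 92]], [[11, 126, 65], [11, 164, 87], [12, 190, 133], [12, 183, 146], [11, 182, 146], [11, 141, 98], [15, 16, 65], [9, 43, 94]]]
23:    return ((h[...,0]>4)&(h[...,0]<14)&(h[...,1]>165)&(h[...,2]>60)).astype(np.uint8)
lens pose [ 533.8 -261.3] deg 97.62 cost 5.5 glass res px [-3.9  0.1] areas 537 1004
centre [[ 532.75256642 -253.35903451   30.        ]
 [ 542.56335205 -326.70580326   62.        ]]
```

```bash
sed -i 's/(h\[...,0\]<14)&(h\[...,1\]>165)/(h[...,0]<16)\&(h[...,1]>135)/' h.py
python3 - <<'E'
from h import *
p=dict(np.load("w1.npz"))
v=fitlens(p,np.array([538,-272,np.radians(95)]),4)
print("centre",place(v,np.array([[8,0,26.],[-66,0,58]]),4))
vis=p["frame"].copy()
for B,c in((HANDLE,(0,255,0)),(box(-75,75,-28,28,18,34),(255,255,0)),(box(-85,85,-38,38,-4,34),(0,0,255))):
    q=cv2.convexHull(proj(p,place(v,B,4)).astype(np.float32)).astype(int); cv2.polylines(vis,[q],True,c)
cv2.imwrite("pics/w1o.png",cv2.resize(vis[100:220,200:400],None,fx=4,fy=4))
q=capture("top"); fitlens(q,v,4)
E
```

```text
lens pose [ 533.8 -260.7] deg 97.55 cost 1.31 glass res px [-3.5  0.2] areas 739 1004
centre [[ 532.75685877 -252.80906455   30.        ]
 [ 542.48304135 -326.16710005   62.        ]]
lens pose [ 532.  -257.1] deg 98.85 cost 114.31 glass res px [-0.2 -0.1] areas 20 209
```

View pics/w1o.png

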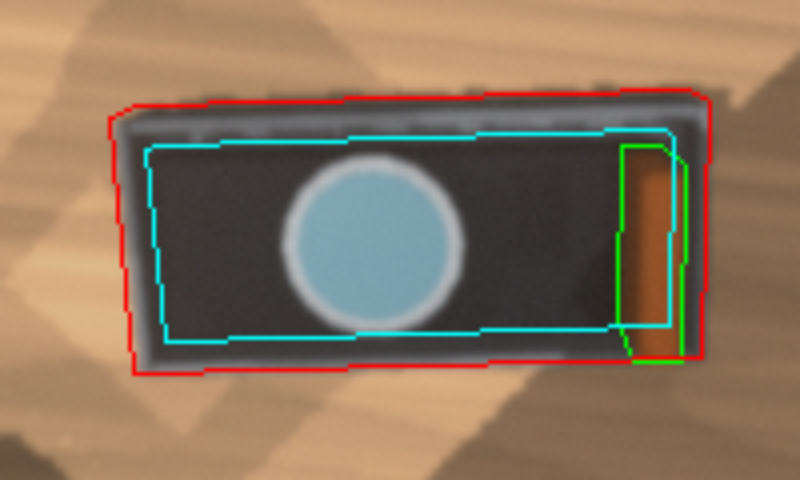

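The overlay fits well: the handle top hull matches the orange at crop (660,260), and the red tray hull matches its edges. Now descend on the handle.

>>> {"api": "arm_command", "payload": {
  "steps": [0.22, -0.96, -0.4, 0.3, 45, 0, 0, -1, 0, 45, 0, 0, -1, 0, 45, 0, 0, -0.8, 0, 45, 0, 0, -0.5, 0, 45]
}}

```text
time_s: 4.03
eef_pos: [542.0, -325.9, 67.1]
ee_rot: [-0.001, 0.998, 0.066, -0.001]
force: [-0.1, -0.3, -0.4]
grip_width: 0.452
```

>>> {"api": "arm_command", "payload": {
  "steps": [0, 0, -0.44, 0, 45, 0, 0, 0, 0, 45, 0, 0, 0, 0, 0, 0, 0, 0, 0, 0, 0, 0, 0, 0, 0]
}}

```text
time_s: 4.65
eef_pos: [543.4, -326.6, 48.6]
ee_rot: [0.001, 0.998, 0.066, 0.001]
force: [0.0, 0.6, 5.2]
grip_width: 0.107
```

>>> {"api": "arm_command", "payload": {
  "steps": [0, 0, 0, 0, 0, 0, 0, 0, 0, 0, 0, 0, 0.1, 0, 0, 0, 0, 0.3, 0, 0, 0, 0, 0.3, 0, 0]
}}

```text
time_s: 5.28
eef_pos: [542.9, -326.3, 83.4]
ee_rot: [0.0, 0.998, 0.066, 0.0]
force: [0.2, 0.3, -0.7]
grip_width: 0.108
```

Run:
```python
from h import *
p=capture("wrist"); cv2.imwrite("pics/w2.png",p["frame"])
for t in ["lens_centre","handle"]:
    r=search_frame(p,t); print(t,[(np.round(a["point"],1).tolist(),round(a["score"],2)) for a in r[:2]])
print(sense()["force"],sense()["wrist_torque"])
```

```text
lens_centre [([539.6, -266.7, 71.7], 0.6)]
handle [([555.4, -322.3, 115.6], 0.71)]
[ 0.0755062  -0.49581033 -2.00607404] [-0.09887646 -0.01161411 -0.00419989]
```

View pics/w2.png

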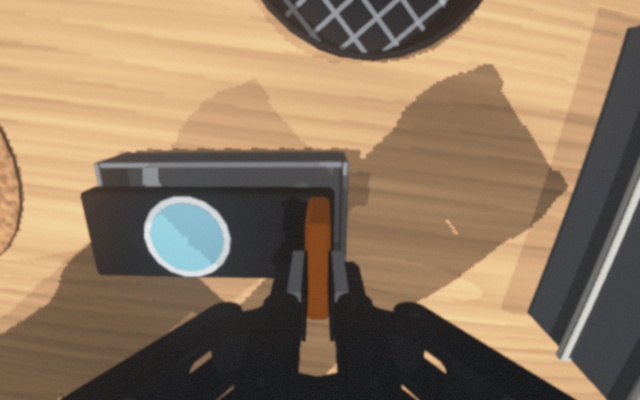

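The lens is held squarely by the handle and clear of the tray; the handle is at pixel (318,250) and the glass at (187,236). Carry it to the mat.

>>> {"api": "arm_command", "payload": {
  "steps": [0, 0, 0.6, 0, 0, 0, 0.3, 0.2, -0.2, 0, -0.08, 0.6, 0, -0.5, 0, -0.1, 0.7, 0, -0.6, 0, -0.1, 0.7, 0, -0.6, 0]
}}

```text
time_s: 6.05
eef_pos: [528.1, -209.0, 121.4]
ee_rot: [-0.0, 1.0, -0.018, -0.001]
force: [0.3, -0.2, -1.3]
grip_width: 0.11
```

>>> {"api": "arm_command", "payload": {
  "steps": [-0.1, 0.7, 0, -0.6, 0, -0.1, 0.7, 0, -0.6, 0, -0.1, 0.7, 0, -0.6, 0, -0.06, 0.6, 0, -0.4, 0, 0, 0.4, 0, -0.2, 0]
}}

```text
time_s: 6.68
eef_pos: [509.8, -53.9, 121.6]
ee_rot: [-0.0, 0.993, -0.122, -0.001]
force: [0.1, 0.3, -1.8]
grip_width: 0.109
```

>>> {"api": "arm_command", "payload": {
  "steps": [0, 0, -0.5, 0, 0, 0, 0, -0.5, 0, 0, 0, 0, -0.2, 0, 0, 0, 0, -0.1, 0, 0, 0, 0, 0, 0, 0]
}}

```text
time_s: 7.3
eef_pos: [510.9, -56.1, 57.5]
ee_rot: [0.0, 0.993, -0.122, 0.0]
force: [-0.5, -0.2, -1.2]
grip_width: 0.109
```

Run:
```python
from h import *
p=capture("wrist"); cv2.imwrite("pics/w3.png",p["frame"])
s=sense(); print(s["eef_pos"],s["ee_rot"],s["force"],s["wrist_torque"],s["joints"])
p=capture("top")
for t in ["lens_centre","handle","mat"]:
    r=search_frame(p,t); print(t,[(np.round(a["point"],1).tolist(),round(a["score"],2)) for a in r[:2]])
```

```text
[511.08038534 -56.24367824  57.72300361] [ 7.33148017e-05  9.92578764e-01 -1.21602582e-01  4.50925481e-04] [ 0.11147487  1.23266981 -1.21915448] [-0.05726583  0.00124666  0.05245353] [-3.37801897e-01  4.56152274e-01  1.70997386e+00  6.03936656e-05
  9.74554194e-01  1.47676914e+00]
lens_centre [([533.5, 47.8, 48.1], 0.86)]
handle []
mat [([527.0, 59.1, 5.9], 0.68)]
```

>>> {"api": "arm_command", "payload": {
  "steps": [0, 0, -0.1, 0, 0, 0, 0, -0.05, 0, 0, 0, 0, -0.04, 0, 0, 0, 0, 0, 0, 0]
}}

```text
time_s: 8.05
eef_pos: [511.2, -56.5, 48.5]
ee_rot: [0.0, 0.993, -0.121, 0.001]
force: [-2.2, -0.1, 7.7]
grip_width: 0.112
```

>>> {"api": "arm_command", "payload": {
  "steps": [0, 0, 0, 0, 30, 0, 0, 0, 0, 45, 0, 0, 0, 0, 45, 0, 0, 0.4, 0, 45, 0, 0, 1, 0, 45]
}}

```text
time_s: 8.68
eef_pos: [509.6, -55.8, 116.9]
ee_rot: [-0.001, 0.993, -0.122, -0.002]
force: [0.8, -0.6, 0.7]
grip_width: 0.452
```

>>> {"api": "arm_command", "payload": {
  "steps": [0.2, 0.5, 1, 1, 60, 0.2, 0.5, 1, 1, 60, 0, 0, 0.8, 1, 80, 0, 0, 0, 1, 100, 0, 0, 0, 1, 100]
}}

```text
time_s: 9.3
eef_pos: [530.9, -6.1, 257.9]
ee_rot: [0.0, 0.995, 0.098, 0.0]
force: [-0.7, 0.5, -0.5]
grip_width: 0.999
```

Run:
```python
from h import *
s=sense(); print(s["time_s"],s["eef_pos"],s["ee_rot"],s["force"])
p=capture("wrist"); np.savez("w4",**{k:p[k] for k in("fov_y","cx","cy","k1","extrinsics","frame")})
v=fitlens(p,np.array([527,8,np.radians(76)]),4)
vis=p["frame"].copy()
for B,c in((HANDLE,(0,255,0)),(box(-75,75,-28,28,18,34),(255,255,0))):
    q=cv2.convexHull(proj(p,place(v,B,4)).astype(np.float32)).astype(int); cv2.polylines(vis,[q],True,c)
cv2.imwrite("pics/w4.png",vis)
print("centre",place(v,np.array([[8,0,26.],[-66,0,58]]),4))
```

```text
9.3 [530.85105246  -6.11569502 257.93942565] [7.31360924e-05 9.95215817e-01 9.77006172e-02 2.48859822e-04] [-0.65393194  0.53216957 -0.4930671 ]
lens pose [525.5   9. ] deg 75.93 cost 0.8 glass res px [-3.1 -1.4] areas 862 980
centre [[527.45993066  16.76295932  30.        ]
 [509.46623472 -55.01605507  62.        ]]
```

View pics/w4.png

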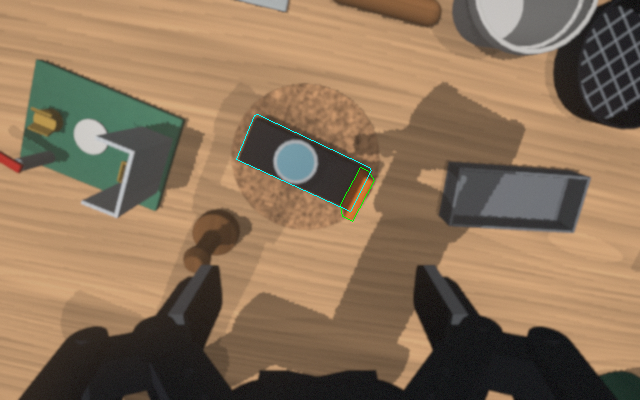

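The overlay fits: the lens stands upright on the mat around (305,160), all within it. Next, a near look at the stand at (100,140), turning to the side-grip yaw on the way.

>>> {"api": "arm_command", "payload": {
  "steps": [-0.1, 0.5, 0.1, 1, 100, -0.1, 0.5, 0.1, 1, 100, -0.1, 0.5, 0, 1, 100, -0.1, 0.5, 0, 1, 100, -0.1, 0.5, 0, 1, 100]
}}

```text
time_s: 9.98
eef_pos: [505.5, 119.6, 267.6]
ee_rot: [-0.0, 0.951, 0.31, -0.0]
force: [0.4, -0.4, 0.2]
grip_width: 0.997
```

>>> {"api": "arm_command", "payload": {
  "steps": [-0.1, 0.5, 0, 1, 100, 0, 0.5, 0, 1, 100, 0, 0.5, 0, 1, 100, 0, 0, 0, 1, 100, 0, 0, 0, 1, 100]
}}

```text
time_s: 10.6
eef_pos: [500.7, 194.2, 267.4]
ee_rot: [-0.0, 0.861, 0.509, -0.0]
force: [-0.1, -1.0, 0.3]
grip_width: 0.997
```

>>> {"api": "arm_command", "payload": {
  "steps": [0, 0, 0, 1, 100, 0, 0, 0, 1, 100, 0, 0, 0, 1, 100, 0, 0, 0, 0, 100]
}}

```text
time_s: 11.1
eef_pos: [500.8, 193.8, 267.5]
ee_rot: [-0.0, 0.788, 0.615, -0.0]
force: [-0.2, 0.1, -0.4]
grip_width: 1.0
```

Run:
```python
from h import *
s=sense(); print(s["time_s"],s["eef_pos"],s["ee_rot"],s["joints"])
p=capture("wrist"); np.savez("w5",**{k:p[k] for k in("fov_y","cx","cy","k1","extrinsics","frame")})
cv2.imwrite("pics/w5.png",p["frame"])
for t in ["stand","pad_cup","pad_flat","pad_trough","keeper_knob","keeper"]:
    r=search_frame(p,t); print(t,[(np.round(a["point"],1).tolist(),round(a["score"],2)) for a in r[:2]])
```

```text
11.1 [500.75722724 193.81683547 267.54931963] [-7.15501648e-05  7.88332085e-01  6.15249953e-01 -1.20313097e-04] [1.50965933e-01 3.03333457e-01 1.34637379e+00 6.95713764e-06
 1.49216528e+00 3.96355711e-01]
stand [([504.9, 272.7, 11.3], 0.94), ([521.5, 2.8, 34.9], 0.62)]
pad_cup [([474.2, 217.8, 32.5], 0.96), ([510.3, 206.4, 22.6], 0.66)]
pad_flat [([508.5, 207.1, 26.8], 0.81), ([511.5, -42.3, 64.4], 0.29)]
pad_trough [([512.0, 326.4, 23.6], 0.66), ([504.6, 29.2, 3.8], 0.28)]
keeper_knob [([473.3, 349.6, 71.6], 0.73), ([541.0, -175.0, 17.5], 0.45)]
keeper [([477.4, 354.2, 66.8], 0.72)]
```

View pics/w5.png

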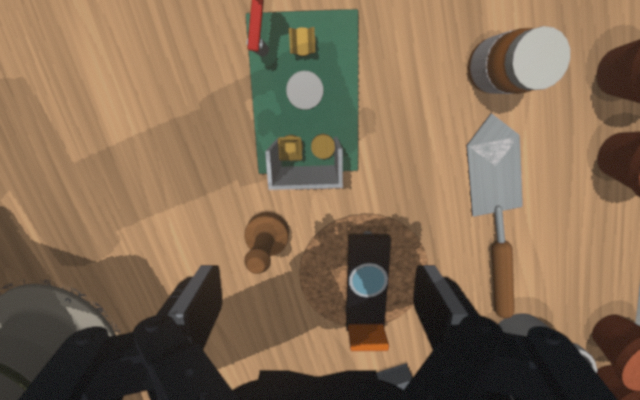

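The view shows the stand base spanning (247,10) to (358,172), the guard at (305,185), the pads at cup (290,148), flat (323,147) and trough (302,41), the keeper base at (256,45), and the lens on the mat.

```bash
cat >> h.py <<'E'
BASE=box(-95,95,-65,65,0,12)
def fitstand(p,guess,ign=()):
    h=cv2.cvtColor(p["frame"],cv2.COLOR_BGR2HSV)
    m=((h[...,0]>60)&(h[...,0]<92)&(h[...,1]>70)).astype(np.uint8)
    hm=hullmask(p,place(guess,BASE)); near=cv2.dilate((hm>.5).astype(np.uint8),np.ones((25,25)))
    m=m*near
    w=np.ones(m.shape); 
    inner=cv2.erode((hm>.5).astype(np.uint8),np.ones((17,17)))
    w[(inner>0)]=0
    for B in (box(-100,-40,-45,45,12,105),box(45,140,30,62,12,115)):
        g=hullmask(p,place(guess,B)); w[cv2.dilate((g>0).astype(np.uint8),np.ones((7,7)))>0]=0
    for r0,r1,c0,c1 in ign: w[r0:r1,c0:c1]=0
    cost=lambda v:(np.abs(hullmask(p,place(v,BASE))-m)*w).sum()/100
    best=min((minimize(cost,guess,method="Nelder-Mead",options=dict(initial_simplex=guess+s*np.array([[0,0,0],[6,0,0],[0,6,0],[0,0,.06]]),xatol=.01,fatol=1e-4)) for s in(1,-1)),key=lambda r:r.fun)
    v=best.x; print("stand",np.round(v[:2],1),"deg",round(np.degrees(v[2]),2),"cost",round(best.fun,2)); return v
E
python3 - <<'E'
from h import *
p=dict(np.load("w5.npz"))
v=fitstand(p,np.array([503,270,np.radians(76)]))
pads=np.array([[-55,20,25],[-55,-20,25],[65,0,25],[60,48,30]])
print("pads px",np.round(proj(p,place(v,pads)),1).tolist()); print("pads w",np.round(place(v,pads),1).tolist())
lv=fitlens(p,np.array([525.5,9,np.radians(76)]),4)
vis=p["frame"].copy()
for B,c in((BASE,(0,255,0)),):
    q=cv2.convexHull(proj(p,place(v,B)).astype(np.float32)).astype(int); cv2.polylines(vis,[q],True,c)
for q in proj(p,place(v,pads)): cv2.circle(vis,tuple(int(i) for i in np.round(q)),2,(255,0,255),-1)
for B,c in((HANDLE,(0,255,0)),(box(-75,75,-28,28,18,34),(255,255,0))):
    q=cv2.convexHull(proj(p,place(lv,B,4)).astype(np.float32)).astype(int); cv2.polylines(vis,[q],True,c)
cv2.imwrite("pics/w5o.png",np.vstack([cv2.resize(vis[0:200,230:400],None,fx=3,fy=3)]))
E
```

```text
stand [501.6 270.5] deg 77.72 cost 3.42
pads px [[288.2, 144.8], [320.9, 143.7], [300.1, 38.0], [257.2, 43.8]]
pads w [[470.4, 221.0, 25.0], [509.5, 212.5, 25.0], [515.5, 334.0, 25.0], [467.5, 339.3, 30.0]]
lens pose [524.7   9.3] deg 76.15 cost 1.24 glass res px [-0.  -3.2] areas 980 652
```

View pics/w5o.png

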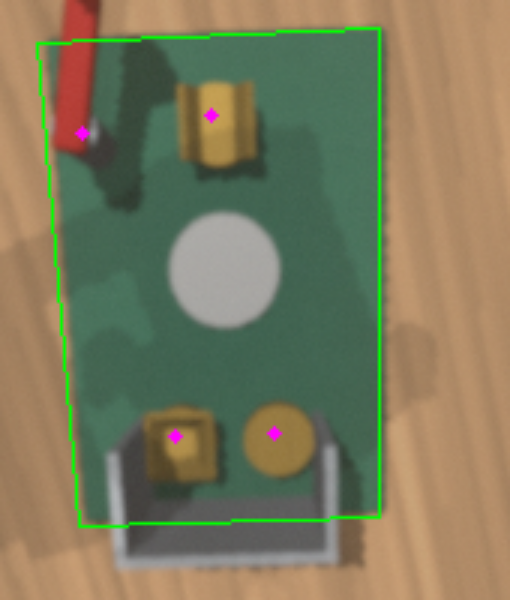

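Pads sit about 2 px right of and below the base fit, consistently for all three, so I'll fit the stand to the pads themselves.

```bash
cat > pads.py <<'E'
from h import *
def fitpads(p,guess):
    h=cv2.cvtColor(p["frame"],cv2.COLOR_BGR2HSV)
    m=((h[...,0]>12)&(h[...,0]<30)&(h[...,1]>135)).astype(np.uint8)
    px=proj(p,place(guess,np.array([[-55,20,28],[-55,-20,25],[65,0,28.]]))); obs=[]
    for q in px:
        mm,c,s=biggest(m,q,14); obs.append(c); print(np.round(c,1),s.tolist())
    f=lambda v:((proj(p,place(v,np.array([[-55,20,26],[-55,-20,24],[65,0,26.]])))-obs)**2).sum()
    r=minimize(f,guess,method="Nelder-Mead",options=dict(xatol=.001)); v=r.x
    print("padfit",np.round(v[:2],1),np.degrees(v[2]).round(2),"sse",round(r.fun,2)); return v
E
python3 - <<'E'
from pads import *
v0=np.array([501.6+3,270.5-3,np.radians(77.5)])
p=dict(np.load("w5.npz")); fitpads(p,v0)
p=capture("top"); 
try: fitpads(p,v0)
except Exception as e: print(e)
for t in ["pad_cup","pad_flat","pad_trough"]:
    r=trace(p,t); print(t,[(a["score"],np.argwhere(a["mask"]).mean(0).round(1)[::-1],a["mask"].sum()) for a in r[:2]])
print(proj(p,place(v0,np.array([[-55,20,26],[-55,-20,24],[65,0,26.]]))))
E
```

```text
[291.8 147.6] [282, 136, 19, 23, 307]
[322.6 146.1] [312, 135, 22, 23, 368]
[302.6  40.5] [290, 28, 24, 27, 466]
padfit [503.9 266.8] 77.96 sse 1.79
max() iterable argument is empty
pad_cup [(0.62, array([235.3, 252.5]), np.int64(111)), (0.39, array([225. , 146.1]), np.int64(759))]
pad_flat [(0.61, array([322.2, 231.1]), np.int64(1353)), (0.4, array([240.2, 236.4]), np.int64(72))]
pad_trough [(0.49, array([225. , 145.9]), np.int64(774)), (0.36, array([348.1, 236.8]), np.int64(97))]
[[236.89006824 251.30074571]
 [241.11959539 235.64412991]
 [192.93887928 232.49910256]]
```

Top view and wrist view together give the stand at about (503.5, 267.8), yaw 77.7°. Now grip the lens on the mat by its frame sides.

>>> {"api": "arm_command", "payload": {
  "steps": [0.11, -0.7, -0.4, 0, 100, 0.11, -0.7, -0.4, 0, 100, 0.11, -0.7, -0.4, 0, 100, 0.11, -0.7, -0.4, 0, 100, 0.1, -0.75, -0.4, 0, 100]
}}

```text
time_s: 12.28
eef_pos: [527.9, 15.2, 167.2]
ee_rot: [0.0, 0.788, 0.616, 0.0]
force: [-0.2, -0.8, 0.0]
grip_width: 0.996
```

>>> {"api": "arm_command", "payload": {
  "steps": [0, 0, -0.8, 0, 100, 0, 0, -0.8, 0, 100, 0, 0, 0, 0, 100]
}}

```text
time_s: 12.65
eef_pos: [526.3, 16.5, 85.8]
ee_rot: [-0.002, 0.788, 0.616, -0.002]
force: [1.1, 0.9, 2.1]
grip_width: 1.0
```

>>> {"api": "arm_command", "payload": {
  "steps": [0.02, 0, -0.7, 0, 100, 0, 0, -0.5, 0, 100, 0, 0, -0.2, 0, 100, 0, 0, -0.1, 0, 100, 0, 0, 0, 0, 100]
}}

```text
time_s: 13.28
eef_pos: [529.4, 16.2, 13.6]
ee_rot: [0.001, 0.788, 0.616, 0.0]
force: [0.4, -0.5, -0.1]
grip_width: 1.001
```

>>> {"api": "arm_command", "payload": {
  "steps": [0, 0, 0, 0, 60, 0, 0, 0, 0, 60, 0, 0, 0, 0, 50, 0, 0, 0, 0, 40, 0, 0, 0, 0, 40],
  "grip_force": 40
}}

```text
time_s: 13.9
eef_pos: [528.8, 16.3, 12.7]
ee_rot: [-0.0, 0.788, 0.616, 0.0]
force: [-0.2, 0.4, 0.2]
grip_width: 0.401
```

>>> {"api": "arm_command", "payload": {
  "steps": [0, 0, 0, 0, 40, 0, 0, 0.1, 0, 40, 0, 0, 0.3, 0, 40, 0, 0, 0.4, 0, 40, 0, 0, 0, 0, 40]
}}

```text
time_s: 14.52
eef_pos: [529.9, 16.1, 54.6]
ee_rot: [0.001, 0.788, 0.616, 0.001]
force: [1.1, -0.1, -0.5]
grip_width: 0.396
```

Run:
```python
from h import *
s=sense(); print(s["time_s"],s["eef_pos"],s["ee_rot"],s["force"],s["wrist_torque"],s["grip_width"])
p=capture("wrist"); cv2.imwrite("pics/w6.png",p["frame"]); np.savez("w6",**{k:p[k] for k in("fov_y","cx","cy","k1","extrinsics","frame")})
v=fitlens(p,np.array([525.7,8.5,np.radians(76)]),44); print(place(v,np.array([[8,0,26.]]),0))
```

```text
14.525 [529.87889067  16.13979232  54.59773023] [0.00140485 0.78777389 0.61596169 0.00123144] [ 1.14519722 -0.11340163 -0.45502804] [ 0.0210801   0.00633107 -0.04962916] 0.39566003941589883Traceback (most recent call last):
  File "<stdin>", line 4, in <module>
  File "h.py", line 38, in fitlens
    mo,co,so=biggest(orange(p),g[0]); mg,cg,sg=biggest(glass(p),g[1])
             ~~~~~~~^^^^^^^^^^^^^^^^
  File "h.py", line 30, in biggest
    i=max(ok,key=lambda i:st[i,4]); return (l==i).astype(np.uint8),c[i],st[i]
ValueError: max() iterable argument is empty
```

View pics/w6.png

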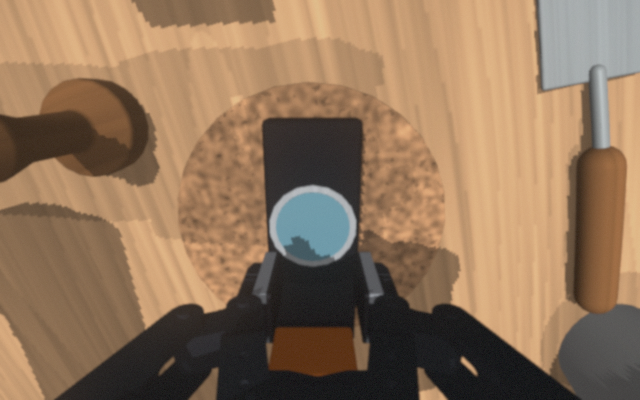

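The fingers read 0.396 open, well below the 0.66 a 56 mm frame should give. In the picture the fingers straddle the frame at (270..365, 270), with the glass at (313,226). I need to know whether the lens is raised.

Run:
```python
from h import *
from scipy.optimize import least_squares
p=dict(np.load("w6.npz"))
m,c,s=biggest(glass(p),np.array([313,226])); print(c,s)
B=np.array([[75,28,34],[75,-28,34],[8,0,36.],[8,24,36],[8,-24,36]])
obs=np.array([[264,119],[361,119],[313,226],[273,224],[353,224]])
r=least_squares(lambda v:(proj(p,place(v[:3],B,v[3]))-obs).ravel(),[526,9,1.33,20]); print(r.x,np.degrees(r.x[2]),r.fun.round(1))
s=sense(); 
print(proj(p,[s["eef_pos"]]))
a=np.radians(-14.1);d=np.array([np.cos(a),np.sin(a),0])
for w in (17,28): print(w,[proj(p,s["eef_pos"]+k*w*d+[0,0,5]).round(0).tolist() for k in(-1,1)])
for cam in("top","scene"):
    q=capture(cam); fr=q["frame"]; u=proj(q,[[530,10,40]])[0].astype(int); print(cam,u)
    cv2.imwrite(f"pics/z_{cam}.png",cv2.resize(fr[max(0,u[1]-65):u[1]+65,max(0,u[0]-65):u[0]+65],(400,400),interpolation=2))
cv2.imwrite("pics/z.png",np.hstack([cv2.imread("pics/z_top.png"),cv2.imread("pics/z_scene.png")]))
```

```text
[313.63995354 223.55226481] [ 277  193   72   66 3444]
[524.8194316    8.19279015   1.32710103 -11.0251768 ] 76.03728828108889 [ 0.8 -1.1 -0.7 -1.2 -0.  -0.5  2.5  1.5 -2.5  1.4]
[[316.66656345 243.20644364]]
17 [[[285.0, 247.0]], [[348.0, 247.0]]]
28 [[[265.0, 247.0]], [[368.0, 247.0]]]
top [320 228]
scene [305 215]
```

View pics/z.png

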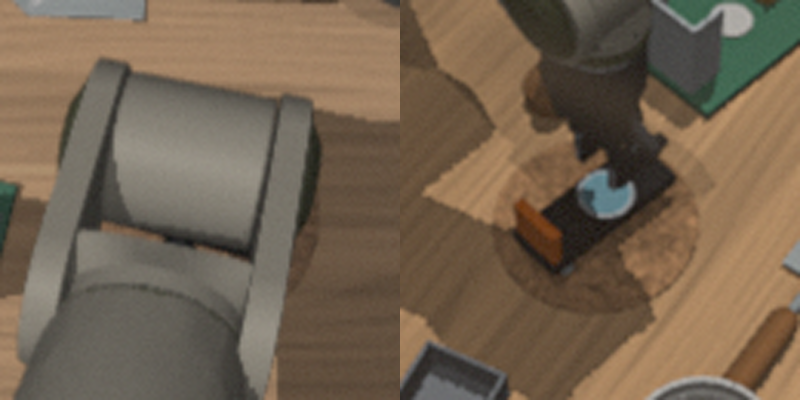

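The lens is still on the mat, unmoved, with the fingers above it. I'll reopen, go down again a little lower, and close in stages while watching the width.

>>> {"api": "arm_command", "payload": {
  "steps": [0, 0, 0.2, 0, 100, 0, 0, 0, 0, 100, 0, 0, 0, 0, 100, 0, 0, -0.6, 0, 100, 0, 0, -0.4, 0, 100]
}}

```text
time_s: 15.3
eef_pos: [528.3, 16.4, 11.5]
ee_rot: [-0.0, 0.788, 0.616, -0.0]
force: [0.6, -0.3, 0.1]
grip_width: 1.001
```

>>> {"api": "arm_command", "payload": {
  "steps": [0, 0, -0.06, 0, 100, 0, 0, 0, 0, 75, 0, 0, 0, 0, 70]
}}

```text
time_s: 15.68
eef_pos: [529.3, 16.2, 10.5]
ee_rot: [0.001, 0.788, 0.616, 0.0]
force: [0.4, 0.1, 0.4]
grip_width: 0.702
```

>>> {"api": "arm_command", "payload": {
  "steps": [0, 0, 0, 0, 62, 0, 0, 0, 0, 58]
}}

```text
time_s: 15.92
eef_pos: [529.0, 16.3, 10.0]
ee_rot: [0.0, 0.788, 0.616, 0.0]
force: [0.2, 0.4, 0.4]
grip_width: 0.582
```

>>> {"api": "arm_command", "payload": {
  "steps": [0, 0, 0, 0, 52, 0, 0, 0, 0, 46]
}}

```text
time_s: 16.18
eef_pos: [528.8, 16.3, 9.7]
ee_rot: [0.0, 0.788, 0.616, 0.0]
force: [-0.1, -0.4, -0.5]
grip_width: 0.457
```

>>> {"api": "arm_command", "payload": {
  "steps": [0, 0, 0, 0, 36, 0, 0, 0, 0, 30, 0, 0, 0, 0, 25]
}}

```text
time_s: 16.55
eef_pos: [528.4, 16.6, 10.6]
ee_rot: [-0.0, 0.788, 0.616, -0.0]
force: [-5.7, 1.9, 12.5]
grip_width: 0.253
```

Run:
```python
from h import *
from scipy.optimize import least_squares
p=capture("wrist"); np.savez("w7",**{k:p[k] for k in("fov_y","cx","cy","k1","extrinsics","frame")})
vis=p["frame"].copy()
q=capture("scene"); u=proj(q,[[530,10,40]])[0].astype(int)
z=cv2.resize(q["frame"][u[1]-60:u[1]+60,u[0]-60:u[0]+60],(400,400),interpolation=2)
cv2.imwrite("pics/z7.png",np.hstack([cv2.resize(vis[100:400,170:470],(400,400)),z]))
```

```text
(no output)
```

View pics/z7.png

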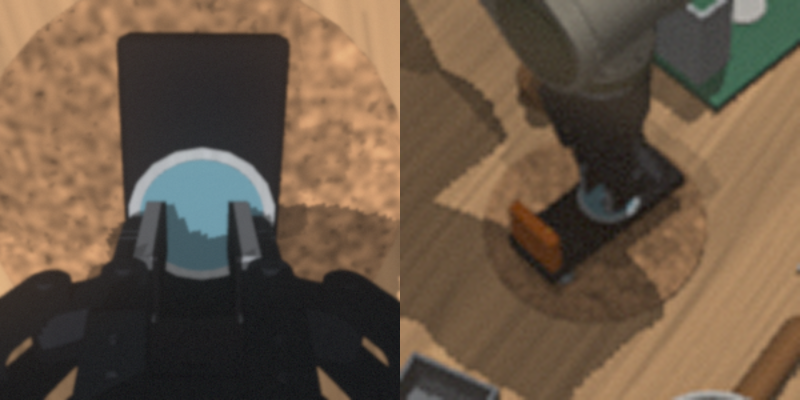

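The fingers stand over the glass (crop 155 and 240, row 235), not beside the frame, although TCP z reads 10 mm. So the geometry I assumed is off, and I'm backing off before working out where the fingertips really are.

>>> {"api": "arm_command", "payload": {
  "steps": [0, 0, 0.3, 0, 30, 0, 0, 0.7, 0, 60, 0, 0, 0.6, 0, 100, 0, 0, 0, 0, 100, 0, 0, 0, 0, 100]
}}

```text
time_s: 17.27
eef_pos: [528.5, 16.3, 89.4]
ee_rot: [-0.0, 0.788, 0.616, -0.0]
force: [-0.3, 0.1, 0.1]
grip_width: 0.999
```

Run:
```python
from h import *
T={"w7":([528.4,16.6,10.6],-14.1,[(286,254),(344,254)]),"w6":([529.9,16.1,54.6],-14.1,[(277,253),(360,253)]),"w1":([531.4,-278.4,254],-83.96,[(262,257),(375,257)]),"w4":([530.9,-6.1,257.9],-78.8,[(220,268),(415,268)])}
for n,(t,phi,px) in T.items():
    p=dict(np.load(n+".npz")); t=np.array(t); a=np.radians(phi); ty=np.array([np.cos(a),np.sin(a)]); tx=np.array([-np.sin(a),np.cos(a)])
    for dz in (0,15,30,45):
        w=unproj(p,px,t[2]+dz)[:,:2]-t[:2]; print(n,dz,"tx",np.round(w@tx,1),"ty",np.round(w@ty,1))
# lens now
s=sense(); print(s["eef_pos"],s["grip_width"])
p=capture("wrist"); np.savez("w8",**{k:p[k] for k in("fov_y","cx","cy","k1","extrinsics","frame")})
fitlens(p,np.array([525.5,9,np.radians(76)]),4)
q=capture("scene"); fitlens(q,np.array([525.5,9,np.radians(76)]),4)
```

```text
w7 0 tx [-6.2 -6.1] ty [-18.   14.6]
w7 15 tx [1.4 1.5] ty [-16.4  13.3]
w7 30 tx [9.  9.1] ty [-14.9  12. ]
w7 45 tx [16.6 16.7] ty [-13.3  10.7]
w6 0 tx [-5.5 -5.5] ty [-23.   23.6]
w6 15 tx [2. 2.] ty [-21.   21.4]
w6 30 tx [9.6 9.6] ty [-19.1  19.3]
w6 45 tx [17.1 17.1] ty [-17.2  17.1]
w1 0 tx [-8.7 -8.7] ty [-32.   31.8]
w1 15 tx [-0.9 -0.9] ty [-29.2  28.9]
w1 30 tx [6.9 6.9] ty [-26.4  26.1]
w1 45 tx [14.7 14.7] ty [-23.7  23.2]
w4 0 tx [-15.9 -15.9] ty [-56.5  55.2]
w4 15 tx [-7.5 -7.5] ty [-51.6  50.3]
w4 30 tx [0.9 0.9] ty [-46.7  45.4]
w4 45 tx [9.3 9.3] ty [-41.8  40.5]
[528.52418465  16.3345754   89.38907994] 0.9992716271872185
lens pose [527.5   8.3] deg 75.62 cost 0.71 glass res px [ 0. -7.] areas 3654 2854
lens pose [528.2   7.7] deg 74.14 cost 1.48 glass res px [ 0.8 -0.8] areas 184 140
```

Every image puts the visible fingertips about 33 mm above the reported TCP (about 48 mm when fully open). The 12 N touch on the glass agrees, so the first grasp only held the handle's upper edge. I'll descend with the fingers wide open, in small force-checked steps.

>>> {"api": "arm_command", "payload": {
  "steps": [0, 0, -0.9, 0, 100, 0, 0, -0.5, 0, 100, 0, 0, -0.2, 0, 100, 0, 0, -0.1, 0, 100, 0, 0, 0, 0, 100]
}}

```text
time_s: 18.0
eef_pos: [529.1, 16.2, 5.1]
ee_rot: [0.0, 0.788, 0.616, 0.0]
force: [-0.0, -0.5, 0.2]
grip_width: 1.002
```

>>> {"api": "arm_command", "payload": {
  "steps": [0, 0, -0.1, 0, 100, 0, 0, 0, 0, 100]
}}

```text
time_s: 18.25
eef_pos: [528.8, 16.3, -0.3]
ee_rot: [0.0, 0.788, 0.616, 0.0]
force: [0.4, 1.0, 0.4]
grip_width: 1.0
```

>>> {"api": "arm_command", "payload": {
  "steps": [0, 0, -0.1, 0, 100, 0, 0, 0, 0, 100]
}}

```text
time_s: 18.5
eef_pos: [528.6, 16.4, -5.7]
ee_rot: [-0.0, 0.788, 0.616, -0.0]
force: [-0.6, -0.9, 0.6]
grip_width: 1.001
```

>>> {"api": "arm_command", "payload": {
  "steps": [0, 0, -0.1, 0, 100, 0, 0, 0, 0, 100]
}}

```text
time_s: 18.75
eef_pos: [528.6, 16.4, -10.7]
ee_rot: [-0.0, 0.788, 0.616, -0.0]
force: [-0.6, -0.7, -0.5]
grip_width: 1.002
```

>>> {"api": "arm_command", "payload": {
  "steps": [0, 0, -0.1, 0, 100, 0, 0, 0, 0, 100]
}}

```text
time_s: 19.0
eef_pos: [528.6, 16.3, -15.7]
ee_rot: [-0.0, 0.788, 0.616, -0.0]
force: [-0.1, -0.4, 0.1]
grip_width: 0.999
```

>>> {"api": "arm_command", "payload": {
  "steps": [0, 0, -0.1, 0, 100, 0, 0, 0, 0, 100]
}}

```text
time_s: 19.25
eef_pos: [528.5, 16.4, -20.7]
ee_rot: [-0.0, 0.788, 0.616, -0.0]
force: [-0.3, -0.3, -0.0]
grip_width: 1.002
```

No contact even at −20.7 mm, so the offset is real. A little lower, then close.

>>> {"api": "arm_command", "payload": {
  "steps": [0, 0, -0.1, 0, 100, 0, 0, 0, 0, 75, 0, 0, 0, 0, 70],
  "grip_force": 30
}}

```text
time_s: 19.62
eef_pos: [528.8, 16.3, -25.3]
ee_rot: [0.0, 0.788, 0.616, 0.0]
force: [-0.6, 0.4, 0.5]
grip_width: 0.696
```

>>> {"api": "arm_command", "payload": {
  "steps": [0, 0, 0, 0, 60, 0, 0, 0, 0, 50, 0, 0, 0, 0, 40]
}}

```text
time_s: 20.0
eef_pos: [529.0, 16.3, -25.1]
ee_rot: [0.0, 0.788, 0.616, 0.0]
force: [-0.2, 1.4, 3.2]
grip_width: 0.65
```

Gripped at 0.65, i.e. 55 mm, which is right for the frame. Lift, then cross-check the stand pose with the fixed cameras.

>>> {"api": "arm_command", "payload": {
  "steps": [0, 0, 0, 0, 30, 0, 0, 0.1, 0, 30, 0, 0, 0.3, 0, 30, 0, 0, 0.5, 0, 30, 0, 0, 0.5, 0, 30],
  "grip_force": 45
}}

```text
time_s: 20.62
eef_pos: [528.8, 16.3, 46.2]
ee_rot: [0.0, 0.788, 0.616, 0.0]
force: [0.3, -0.5, -1.0]
grip_width: 0.649
```

>>> {"api": "arm_command", "payload": {
  "steps": [0, 0, 0.6, 0, 30, 0, 0, 0.5, 0, 30, 0, 0, 0, 0, 30, 0, 0, 0, 0, 30]
}}

```text
time_s: 21.12
eef_pos: [528.2, 16.4, 98.9]
ee_rot: [-0.001, 0.788, 0.616, -0.0]
force: [-0.0, 0.4, -1.8]
grip_width: 0.644
```

Run:
```python
from pads import *
s=sense(); print(s["time_s"],s["eef_pos"],s["ee_rot"],s["force"],s["wrist_torque"],s["grip_width"])
g=np.array([503.5,267.8,np.radians(77.7)])
P=np.array([[-55,20,26],[-55,-20,24],[65,0,26.]])
for c in("top","scene"):
    p=capture(c); np.savez(c+"9",**{k:p[k] for k in("fov_y","cx","cy","k1","extrinsics","frame")})
    v=fitstand(p,g)
    h=cv2.cvtColor(p["frame"],cv2.COLOR_BGR2HSV)
    m=((h[...,0]>12)&(h[...,0]<32)&(h[...,1]>110)).astype(np.uint8)
    for q in proj(p,place(g,P)):
        try: _,cc,st=biggest(m,q,7); print(" pred",q.round(1),"obs",cc.round(1),st[4])
        except Exception: print(" pred",q.round(1),"none")
p=dict(np.load("w5.npz")); fitstand(p,g)
p=capture("wrist"); np.savez("w9",**{k:p[k] for k in("fov_y","cx","cy","k1","extrinsics","frame")}); cv2.imwrite("pics/w9.png",p["frame"])
for n,t in(("lens_centre",0),("handle",0)): print(n,[(np.round(a["point"],1).tolist(),round(a["score"],2)) for a in search_frame(p,n)[:1]])
fitlens(p,np.array([526.9,8.5,np.radians(75.9)]),s["eef_pos"][2]+29.2)
```

```text
21.125 [528.22561113  16.42120087  98.94837986] [-5.09716631e-04  7.87788071e-01  6.15946014e-01 -4.51439744e-04] [-0.03991815  0.36222775 -1.77045042] [0.00246837 0.01301206 0.00043857] 0.6444422228440639
stand [501.3 268.2] deg 78.61 cost 2.07
 pred [236.8 251.7] obs [236.  251.8] 81
 pred [241. 236.] obs [240.6 236.2] 72
 pred [192.8 233. ] obs [193.7 233.6] 106
stand [497.5 268.4] deg 77.66 cost 1.01
 pred [328.  161.2] none
 pred [337.4 168.9] none
 pred [359.5 144.2] obs [358.5 145. ] 77
stand [501.7 270.6] deg 77.74 cost 3.78
lens_centre [([536.3, 46.0, 159.3], 0.93)]
handle []Traceback (most recent call last):
  File "<stdin>", line 16, in <module>
  File "h.py", line 38, in fitlens
    mo,co,so=biggest(orange(p),g[0]); mg,cg,sg=biggest(glass(p),g[1])
             ~~~~~~~^^^^^^^^^^^^^^^^
  File "h.py", line 30, in biggest
    i=max(ok,key=lambda i:st[i,4]); return (l==i).astype(np.uint8),c[i],st[i]
ValueError: max() iterable argument is empty
```

The fixed camera's pads agree within about 1 px. Check where the lens sits along the fingers, using its front edge in the wrist picture.

Run:
```python
from h import *
p=dict(np.load("w9.npz")); t=np.array([528.2,16.4]); a=np.radians(75.94); ax=np.array([np.cos(a),np.sin(a)]); ay=np.array([-ax[1],ax[0]])
g=cv2.cvtColor(p["frame"],cv2.COLOR_BGR2GRAY).astype(np.float32)
def prof(o,d,L):
    P=np.array([np.r_[t+o+d*l,162] for l in L]); q=proj(p,P).astype(np.float32)
    return cv2.remap(g,q[:,0].reshape(1,-1),q[:,1].reshape(1,-1),1)[0]
L=np.arange(50,85,.5)
for off in(-15,0,15):
    v=prof(ay*off,ax,L); i=np.argmax(np.abs(np.diff(v))); print("front edge off",off,"at",L[i],v[::6].astype(int))
L=np.arange(15,45,.5)
for x in(35,50,60):
    for sgn in(1,-1):
        v=prof(ax*x,ay*sgn,L); i=np.argmax(np.abs(np.diff(v))); print("side",x,sgn,L[i],v[::6].astype(int))
m,c,s=biggest(glass(p)); print(c,s, proj(p,[np.r_[t,165]]))
```

```text
front edge off -15 at 68.0 [ 41  41  41  44  46  47  77 135 125 135 156 156]
front edge off 0 at 67.5 [ 42  40  42  42  44  44  72 127 107 146 148 161]
front edge off 15 at 68.0 [ 45  44  44  47  48  46  73 136 129 148 134 164]
side 35 1 27.5 [ 45  48  50  51  60 154 173 169 192 180]
side 35 -1 26.5 [ 43  43  43  45 106 168 150 175 182 189]
side 50 1 27.0 [ 45  45  47  49  58 130 134 129 162 169]
side 50 -1 26.5 [ 41  43  44  45 111 170 151 177 185 166]
side 60 1 27.0 [ 46  47  50  50  57 132 136 142 163 169]
side 60 -1 26.5 [ 46  47  47  51 122 159 153 182 163 189]
[317.37114814 305.05592331] [ 260  257  116   99 8762] [[317.9819819  320.76063324]]
```

The lens sits at the TCP within 1 mm along its length, 0.3 mm sideways. Carry it over the stand.

>>> {"api": "arm_command", "payload": {
  "steps": [-0.04, 0.4, 0, 0, 30, -0.05, 0.6, 0, 0.1, 30, -0.05, 0.6, 0, 0.1, 30, -0.05, 0.6, 0, 0.1, 30, -0.05, 0.6, 0, 0.1, 30]
}}

```text
time_s: 22.0
eef_pos: [516.5, 157.2, 99.3]
ee_rot: [-0.0, 0.777, 0.63, -0.0]
force: [1.2, 0.9, -1.2]
grip_width: 0.648
```

>>> {"api": "arm_command", "payload": {
  "steps": [-0.05, 0.6, 0, 0, 30, -0.05, 0.6, 0, 0, 30, -0.05, 0.6, 0, 0, 30, -0.04, 0.4, 0, 0, 30, -0.04, 0.18, 0, 0, 30]
}}

```text
time_s: 22.62
eef_pos: [505.1, 276.0, 99.4]
ee_rot: [-0.0, 0.777, 0.63, -0.0]
force: [0.3, -0.1, -1.3]
grip_width: 0.649
```

>>> {"api": "arm_command", "payload": {
  "steps": [0, 0, 0, 0, 30, 0, 0, 0, 0, 30, 0, 0, 0, 0, 30]
}}

```text
time_s: 23.0
eef_pos: [505.5, 274.7, 99.7]
ee_rot: [0.0, 0.777, 0.629, -0.0]
force: [0.4, 0.1, -1.2]
grip_width: 0.653
```

Run:
```python
from h import *
s=sense(); print(s["time_s"],s["eef_pos"],s["force"],s["grip_width"])
p=capture("wrist"); np.savez("w10",**{k:p[k] for k in("fov_y","cx","cy","k1","extrinsics","frame")})
t=s["eef_pos"]; w,x,y,z=s["ee_rot"]; yaw=2*np.arctan2(y,x); print("yaw",np.degrees(yaw))
sv=np.array([503.,267.8,np.radians(78)])
L=np.array([t[0]-8*np.cos(yaw),t[1]-8*np.sin(yaw),yaw])
vis=p["frame"].copy()
def poly(B,v,z,c): 
    q=cv2.convexHull(proj(p,place(v,B,z)).astype(np.float32)).astype(int); cv2.polylines(vis,[q],True,c)
poly(BASE,sv,0,(0,255,0)); poly(box(-75,75,-28,28,34,34.1),L,t[2]+29.2,(255,255,0))
for q in proj(p,place(sv,np.array([[65,0,25.],[60,48,69]]))): cv2.circle(vis,tuple(int(i) for i in q),2,(255,0,255),-1)
c=capture("scene"); u=proj(c,[[503,260,60]])[0].astype(int)
cv2.imwrite("pics/w10.png",np.hstack([cv2.resize(vis,(480,300)),cv2.resize(c["frame"][u[1]-70:u[1]+70,u[0]-70:u[0]+70],(300,300))]))
```

```text
23.0 [505.49803198 274.6921349   99.72967894] [ 0.35185752  0.13520674 -1.23502226] 0.6532326768415839
yaw 77.99358882566555
```

View pics/w10.png

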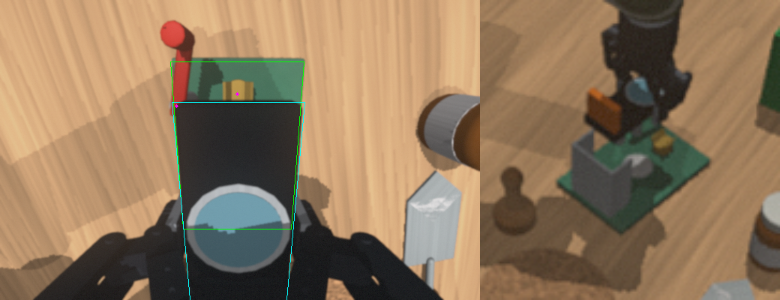

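The overlay shows the stand base outline and trough (237,92) where predicted, and the lens outline aligned above it; the scene crop shows the handle end over the guard. Lower in force-checked stages.

>>> {"api": "arm_command", "payload": {
  "steps": [-0.02, 0.01, -0.3, 0, 30, 0, 0, -0.3, 0, 30, 0, 0, -0.3, 0, 30, 0, 0, -0.2, 0, 30, 0, 0, 0, 0, 30]
}}

```text
time_s: 23.72
eef_pos: [503.9, 275.7, 43.8]
ee_rot: [-0.0, 0.777, 0.63, -0.001]
force: [0.2, 0.4, -1.8]
grip_width: 0.647
```

>>> {"api": "arm_command", "payload": {
  "steps": [0, 0, -0.3, 0, 30, 0, 0, -0.25, 0, 30, 0, 0, -0.1, 0, 30, 0, 0, 0, 0, 30]
}}

```text
time_s: 24.22
eef_pos: [504.2, 275.7, 11.8]
ee_rot: [-0.0, 0.777, 0.63, -0.0]
force: [-0.4, 0.4, -0.7]
grip_width: 0.647
```

>>> {"api": "arm_command", "payload": {
  "steps": [0, 0, -0.1, 0, 30, 0, 0, -0.06, 0, 30, 0, 0, 0, 0, 30]
}}

```text
time_s: 24.6
eef_pos: [504.2, 275.8, 4.0]
ee_rot: [-0.0, 0.777, 0.63, -0.0]
force: [0.5, -0.2, -1.0]
grip_width: 0.65
```

>>> {"api": "arm_command", "payload": {
  "steps": [0, 0, -0.06, 0, 30, 0, 0, 0, 0, 30]
}}

```text
time_s: 24.85
eef_pos: [504.2, 275.8, 1.0]
ee_rot: [-0.0, 0.777, 0.63, -0.0]
force: [-0.2, -0.8, -1.1]
grip_width: 0.648
```

>>> {"api": "arm_command", "payload": {
  "steps": [0, 0, -0.06, 0, 30, 0, 0, 0, 0, 30]
}}

```text
time_s: 25.1
eef_pos: [504.1, 275.8, -2.1]
ee_rot: [-0.0, 0.777, 0.63, -0.0]
force: [0.8, 0.0, -1.0]
grip_width: 0.652
```

>>> {"api": "arm_command", "payload": {
  "steps": [0, 0, -0.03, 0, 30, 0, 0, 0, 0, 30]
}}

```text
time_s: 25.35
eef_pos: [504.2, 275.8, -3.4]
ee_rot: [-0.0, 0.777, 0.63, -0.0]
force: [-0.1, -0.3, -1.5]
grip_width: 0.648
```

>>> {"api": "arm_command", "payload": {
  "steps": [0, 0, -0.03, 0, 30, 0, 0, 0, 0, 30]
}}

```text
time_s: 25.6
eef_pos: [504.5, 275.9, -4.2]
ee_rot: [0.0, 0.777, 0.63, 0.0]
force: [-2.4, -1.0, 4.7]
grip_width: 0.648
```

Contact is right at the predicted seat height. One small press, then release slowly.

>>> {"api": "arm_command", "payload": {
  "steps": [0, 0, -0.02, 0, 30, 0, 0, 0, 0, 30]
}}

```text
time_s: 25.85
eef_pos: [504.5, 275.9, -4.3]
ee_rot: [0.0, 0.777, 0.63, 0.0]
force: [-4.8, -1.8, 13.2]
grip_width: 0.65
```

>>> {"api": "arm_command", "payload": {
  "steps": [0, 0, 0, 0, 68, 0, 0, 0, 0, 75, 0, 0, 0, 0, 90, 0, 0, 0, 0, 100, 0, 0, 0, 0, 100]
}}

```text
time_s: 26.48
eef_pos: [504.3, 275.8, -5.9]
ee_rot: [-0.0, 0.777, 0.63, -0.0]
force: [0.1, -0.3, -0.2]
grip_width: 0.998
```

>>> {"api": "arm_command", "payload": {
  "steps": [0, 0, 0.3, 0, 100, 0, 0, 0.7, 0, 100, 0, 0, 1, 0, 100, 0, 0, 1, 0, 100, 0, 0, 0.5, 0, 100]
}}

```text
time_s: 27.1
eef_pos: [505.0, 276.1, 173.3]
ee_rot: [0.001, 0.777, 0.63, 0.002]
force: [-0.0, 0.5, 0.2]
grip_width: 0.997
```

>>> {"api": "arm_command", "payload": {
  "steps": [0, -0.8, 1, 0, 100, 0, -0.8, 0.6, 0, 100, 0, 0, 0, 0, 60, 0, 0, 0, 0, 30, 0, 0, 0, 0, 0]
}}

```text
time_s: 27.72
eef_pos: [503.8, 197.5, 247.1]
ee_rot: [-0.001, 0.777, 0.63, -0.001]
force: [0.5, 0.7, -0.2]
grip_width: 0.379
```

Run:
```python
from h import *
s=sense(); print(s["time_s"],s["eef_pos"],s["force"],s["grip_width"],s["joints"])
p=capture("wrist"); np.savez("w11",**{k:p[k] for k in("fov_y","cx","cy","k1","extrinsics","frame")})
sv=np.array([503.,267.8,np.radians(78)])
for zf in(25,27,34): fitlens(p,sv,zf)
vis=p["frame"].copy()
L=sv+np.array([0,0,0])
for B,z in((box(-75,75,-28,28,18,34),25),(HANDLE,25)):
    q=cv2.convexHull(proj(p,place(L,B,z)).astype(np.float32)).astype(int); cv2.polylines(vis,[q],True,(255,255,0))
h=cv2.cvtColor(p["frame"],cv2.COLOR_BGR2HSV); red=(((h[...,0]<4)|(h[...,0]>174))&(h[...,1]>150)&(h[...,2]>50)).astype(np.uint8)
m,c,st=biggest(red); print("red",c,st)
for n in("keeper_knob","keeper"): print(n,[(np.round(a["point"],1).tolist(),round(a["score"],2)) for a in search_frame(p,n)[:2]])
for a in range(0,30,3):
    th=sv[2]-np.radians(a); pv=place(sv,np.array([[60,48,0.]]))[0,:2]; print(a,np.round(pv+50*np.array([np.cos(th),np.sin(th)]),1),proj(p,[np.r_[pv+50*np.array([np.cos(th),np.sin(th)]),107]]).round(0))
cv2.imwrite("pics/w11.png",vis)
```

```text
27.725 [503.79642932 197.51895809 247.12782479] [ 0.45558358  0.67005344 -0.24639353] 0.37866697472929195 [1.56941536e-01 3.23168756e-01 1.37185382e+00 1.74925349e-04
 1.44837812e+00 3.64534679e-01]
lens pose [503.  268.8] deg 77.89 cost 0.78 glass res px [ 0.  -3.7] areas 1020 1411
lens pose [503.  268.6] deg 77.79 cost 0.96 glass res px [ 0.  -3.9] areas 1020 1411
lens pose [503.8 271. ] deg 78.31 cost 1.35 glass res px [ 0.1 -1.3] areas 1020 1411
red [254.66915888  24.25981308] [247   0  16  50 535]
keeper_knob [([473.7, 344.1, 71.4], 0.57)]
keeper [([476.3, 351.6, 68.7], 0.91), ([502.1, 273.9, 56.5], 0.27)]
0 [478.9 385.4] [[240. -32.]]
3 [481.5 384.8] [[243. -32.]]
6 [484. 384.] [[247. -32.]]
9 [486.4 383.1] [[250. -32.]]
12 [488.9 382.1] [[253. -31.]]
15 [491.2 381. ] [[256. -30.]]
18 [493.5 379.8] [[259. -29.]]
21 [495.8 378.4] [[262. -28.]]
24 [497.9 376.9] [[265. -27.]]
27 [500.  375.3] [[268. -25.]]
```

View pics/w11.png

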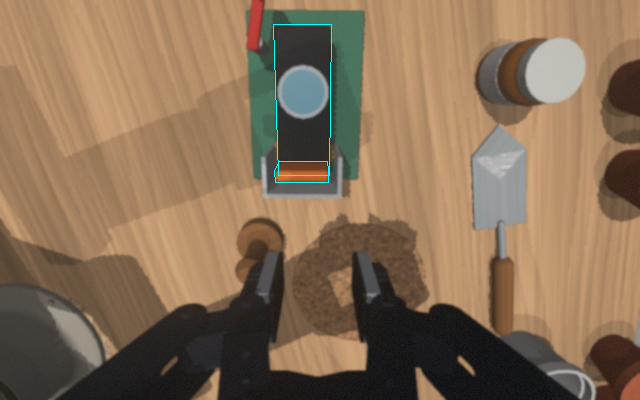

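The outline for a fully seated lens (feet at 25 mm) matches: frame (275..331, 25..180), handle inside the guard at (303,172). Next the keeper: get its angle from the knob in the earlier w10 picture and a top view.

Run:
```python
from h import *
sv=np.array([503.,267.8,np.radians(78)]); pv=place(sv,np.array([[60,48,0.]]))[0,:2]; print("pivot",pv)
def red(p):
    h=cv2.cvtColor(p["frame"],cv2.COLOR_BGR2HSV); return (((h[...,0]<5)|(h[...,0]>174))&(h[...,1]>140)&(h[...,2]>50)).astype(np.uint8)
p=dict(np.load("w10.npz")); k=unproj(p,[[230.5,43]],107)[0,:2]; print("w10 knob",k)
for n,q in(("w10",p),("top",capture("top"))):
    m,c,st=biggest(red(q)); print(n,c.round(1),st)
    # fit angle: hull of arm + knob to red mask
    best=[]
    for a in np.arange(-5,25,1.):
        r=sv[2]-np.radians(a); v=np.array([pv[0],pv[1],r])
        th=np.linspace(0,6.28,24); K=np.array([[50+8*np.cos(t),8*np.sin(t),z] for t in th for z in(69,107)])
        kn=hullmask(q,place(v,K)); ar=hullmask(q,place(v,box(-8,50,-7,7,63,69)))
        e=np.abs(np.maximum(kn,ar)-m).sum()/m.sum(); best.append((e,a))
    best.sort(); print(n,[(round(e,2),a) for e,a in best[:3]])
print("angle w10 knob",78-np.degrees(np.arctan2(*(k-pv)[::-1])),np.hypot(*(k-pv)))
s=sense(); print(s["eef_pos"])
```

```text
pivot [468.52361661 336.4686172 ]
w10 knob [488.38830659 382.45151484]
w10 [240.3 106.3] [ 227   66   26   88 1351]
w10 [(np.float64(1.83), np.float64(14.0)), (np.float64(1.85), np.float64(15.0)), (np.float64(1.85), np.float64(13.0))]
top [181.5 251.7] [174 250  13   6  42]
top [(np.float64(4.25), np.float64(-3.0)), (np.float64(4.28), np.float64(-1.0)), (np.float64(4.29), np.float64(-5.0))]
angle w10 knob 11.364426586787644 50.09024638611527
[504.08183127 197.19514736 247.50823036]
```

Knob at (488.4, 382.5), 11° from parked, radius 50.1 mm as it should be. Move over it with a 35% cage, jaws tangential.

>>> {"api": "arm_command", "payload": {
  "steps": [-0.06, 0.7, 0, -0.5, 35, -0.06, 0.75, 0, -0.5, 35, -0.06, 0.75, -0.3, -0.5, 35, -0.06, 0.75, -0.4, -0.5, 35, -0.07, 0.75, -0.5, -0.3, 35],
  "grip_force": 20
}}

```text
time_s: 28.55
eef_pos: [488.6, 383.3, 187.4]
ee_rot: [0.0, 0.836, 0.548, 0.0]
force: [0.2, -0.3, -0.2]
grip_width: 0.354
```

>>> {"api": "arm_command", "payload": {
  "steps": [0, 0, -0.5, 0, 35, 0, 0, -0.5, 0, 35, 0, 0, 0, 0, 35, 0, 0, 0, 0, 35]
}}

```text
time_s: 29.05
eef_pos: [489.2, 382.0, 139.1]
ee_rot: [0.0, 0.836, 0.549, 0.001]
force: [-0.5, -0.3, 0.4]
grip_width: 0.347
```

Run:
```python
from h import *
s=sense(); print(s["time_s"],s["eef_pos"],s["ee_rot"],s["force"],s["grip_width"])
p=capture("wrist"); cv2.imwrite("pics/w12.png",p["frame"])
print("knob top px",proj(p,[[488.4,382.5,107]]),"axis TCP+33",proj(p,[s["eef_pos"]+[0,0,33]]))
h=cv2.cvtColor(p["frame"],cv2.COLOR_BGR2HSV); m=(((h[...,0]<5)|(h[...,0]>174))&(h[...,1]>140)&(h[...,2]>50)).astype(np.uint8)
m,c,st=biggest(m); print(c,st); print(unproj(p,[c],100))
```

```text
29.05 [489.23025845 382.04294559 139.10205742] [7.77001371e-05 8.36070139e-01 5.48622052e-01 7.48494472e-04] [-0.50600488 -0.31108861  0.38170723] 0.3471196925477204
knob top px [[316.51011676 222.52338968]] axis TCP+33 [[318.33367672 274.3274693 ]]
[316.47476828 234.32852729] [305 198  23  74 971]
[[483.84989416 372.13068551 100.        ]]
```

View pics/w12.png

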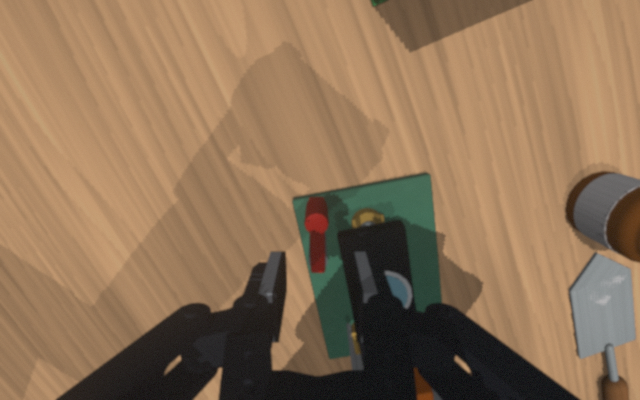

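The knob top is at (316,222) exactly as predicted, between the finger lines. Descend so the tips end up at about z 79.

>>> {"api": "arm_command", "payload": {
  "steps": [0, 0, -0.6, 0, 35, 0, 0, -0.5, 0, 35, 0, 0, -0.4, 0, 35, 0, 0, -0.3, 0, 35, 0, 0, 0, 0, 35]
}}

```text
time_s: 29.72
eef_pos: [488.7, 381.7, 47.7]
ee_rot: [-0.0, 0.836, 0.549, -0.0]
force: [-0.6, -0.4, 0.7]
grip_width: 0.35
```

>>> {"api": "arm_command", "payload": {
  "steps": [0.08, -0.04, 0, -1, 35, 0.075, -0.045, 0, -1, 35, 0.07, -0.05, 0, -1, 35, 0.065, -0.055, 0, -1, 35, 0.06, -0.065, 0, -1, 35]
}}

```text
time_s: 30.35
eef_pos: [506.9, 369.4, 49.3]
ee_rot: [-0.0, 0.936, 0.353, 0.001]
force: [-0.6, 0.5, 0.2]
grip_width: 0.347
```

>>> {"api": "arm_command", "payload": {
  "steps": [0.055, -0.07, 0, -1, 35, 0.05, -0.07, 0, -1, 35, 0.04, -0.075, 0, -1, 35, 0.035, -0.08, 0, -1, 35, 0.03, -0.085, 0, -1, 35]
}}

```text
time_s: 30.98
eef_pos: [517.5, 350.4, 49.4]
ee_rot: [-0.001, 0.99, 0.142, 0.001]
force: [1.1, 1.4, 0.0]
grip_width: 0.35
```

>>> {"api": "arm_command", "payload": {
  "steps": [0.02, -0.085, 0, -1, 35, 0.015, -0.085, 0, -1, 35, 0.005, -0.085, 0, -1, 35, 0, 0, 0, 0, 35]
}}

```text
time_s: 31.48
eef_pos: [519.4, 337.4, 49.2]
ee_rot: [-0.0, 1.0, 0.014, 0.001]
force: [0.3, -0.1, 0.4]
grip_width: 0.347
```

>>> {"api": "arm_command", "payload": {
  "steps": [0, -0.085, 0, -1, 35, -0.01, -0.085, 0, -1, 35, -0.015, -0.085, 0, -1, 35, 0, 0, 0, 0, 35]
}}

```text
time_s: 31.98
eef_pos: [517.9, 324.6, 48.7]
ee_rot: [-0.0, 0.993, -0.116, 0.0]
force: [-0.2, -0.0, -0.0]
grip_width: 0.35
```

>>> {"api": "arm_command", "payload": {
  "steps": [-0.02, -0.06, 0, 0, 35, 0, 0, 0, 0, 35]
}}

```text
time_s: 32.22
eef_pos: [516.5, 321.5, 48.1]
ee_rot: [0.0, 0.993, -0.117, 0.0]
force: [-0.0, 0.2, -0.5]
grip_width: 0.347
```

>>> {"api": "arm_command", "payload": {
  "steps": [-0.01, -0.06, 0, 0, 35, 0, 0, 0, 0, 35]
}}

```text
time_s: 32.48
eef_pos: [515.9, 318.3, 48.0]
ee_rot: [0.0, 0.993, -0.117, -0.0]
force: [0.2, -0.6, -0.0]
grip_width: 0.354
```

>>> {"api": "arm_command", "payload": {
  "steps": [-0.01, -0.04, 0, 0, 35, 0, 0, 0, 0, 35]
}}

```text
time_s: 32.72
eef_pos: [515.8, 317.3, 48.0]
ee_rot: [-0.001, 0.993, -0.117, 0.0]
force: [2.6, 5.9, -1.5]
grip_width: 0.352
```

Run:
```python
from h import *
s=sense(); print(s["force"],s["eef_pos"])
p=capture("wrist"); cv2.imwrite("pics/w13.png",p["frame"]); np.savez("w13",**{k:p[k] for k in("fov_y","cx","cy","k1","extrinsics","frame")})
print("expected stop knob top",proj(p,[[517.4,326.1,107]]))
h=cv2.cvtColor(p["frame"],cv2.COLOR_BGR2HSV); m=(((h[...,0]<5)|(h[...,0]>174))&(h[...,1]>140)&(h[...,2]>50)).astype(np.uint8)
m,c,st=biggest(m); print(c,st)
```

```text
[ 2.58948142  5.89250456 -1.48246726] [515.78054909 317.32174936  48.02947298]
expected stop knob top [[295.71169814 307.64275136]]
[302.18414239 295.91100324] [ 280  247   40  106 3090]
```

The stop is reached: 6 N, with the knob where the stop should put it. Back off, lift clear, and check.

>>> {"api": "arm_command", "payload": {
  "steps": [0.01, 0.08, 0, 0, 36, 0, 0, 0, 0, 36, 0, 0, 0.5, 0, 36, 0, 0, 1, 0, 36, 0, 0, 1, 0, 36]
}}

```text
time_s: 33.4
eef_pos: [515.8, 320.2, 174.3]
ee_rot: [0.0, 0.993, -0.117, -0.0]
force: [-0.7, -0.7, 0.2]
grip_width: 0.361
```

>>> {"api": "arm_command", "payload": {
  "steps": [0, -0.8, 1, 0.7, 50, 0, -0.8, 0.6, 0.7, 50, 0, -0.6, 0, 0.7, 50, 0, 0, 0, 0, 50, 0, 0, 0, 0, 50]
}}

```text
time_s: 34.02
eef_pos: [515.9, 211.9, 251.5]
ee_rot: [-0.0, 1.0, -0.026, -0.0]
force: [-0.2, -1.2, -0.3]
grip_width: 0.5
```

Run:
```python
from h import *
s=sense(); print(s["time_s"],s["eef_pos"],s["force"])
sv=np.array([503.,267.8,np.radians(78)])
p=capture("wrist"); fitlens(p,sv,25)
pv=place(sv,np.array([[60,48,0.]]))[0,:2]
h=cv2.cvtColor(p["frame"],cv2.COLOR_BGR2HSV); m=(((h[...,0]<5)|(h[...,0]>174))&(h[...,1]>140)&(h[...,2]>50)).astype(np.uint8); m,c,st=biggest(m)
best=[]
for a in np.arange(70,100,1.):
    v=np.array([*pv,sv[2]-np.radians(a)]); th=np.linspace(0,6.28,24); K=np.array([[50+8*np.cos(t),8*np.sin(t),z] for t in th for z in(69,107)])
    best.append((round(np.abs(np.maximum(hullmask(p,place(v,K)),hullmask(p,place(v,box(-8,50,-7,7,63,69))))-m).sum()/m.sum(),3),a))
print(sorted(best)[:3])
vis=p["frame"].copy()
for B in (box(-75,75,-28,28,18,34),HANDLE):
    q=cv2.convexHull(proj(p,place(sv,B,25)).astype(np.float32)).astype(int); cv2.polylines(vis,[q],True,(255,255,0))
c=capture("scene"); u=proj(c,[[503,260,60]])[0].astype(int)
cv2.imwrite("pics/w14.png",np.hstack([cv2.resize(vis,(480,300)),cv2.resize(c["frame"][u[1]-60:u[1]+60,u[0]-60:u[0]+60],(300,300))]))
```

```text
34.025 [515.89448191 211.89925987 251.51311181] [-0.20355767 -1.17484422 -0.25762853]
lens pose [503.7 267.9] deg 78.04 cost 1.69 glass res px [-3.3 -0.4] areas 701 1077
[(np.float64(0.686), np.float64(92.0)), (np.float64(0.692), np.float64(91.0)), (np.float64(0.692), np.float64(93.0))]
```

View pics/w14.png

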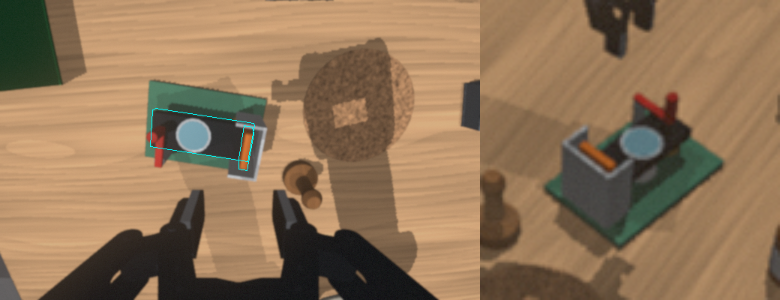

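The lens outline fits the seated pose, with the handle at (247,147) inside the guard. The keeper lies across the front end at (155,140); the scene crop shows the same. The gripper is clear.

```bash
python3 -c "
from rig import finish_job
print(finish_job())"
```

```text
the job is handed in; nothing more can be done
None
```

The lens is seated on the green stand with the red keeper arm swung to its stop, and I handed the job in at about 34 s of the 72 s allowed. I lifted it from the tray by the handle, stood it on the mat and let go. I then took it by the frame sides, lowered it onto the pads and released it, and last turned the keeper.

**Checks that passed:**
- **Seating:** the feet touched within about 0.1 mm of the predicted seat height, with about 13 N at the last small press. The final fit gave the lens at (503.7, 267.9), 78.0°, against the stand at (503.0, 267.8), 78.0°, and the handle is inside the guard.
- **Keeper:** it met its stop at about 6 N. The angle fit gave about 92° against 90°, though that silhouette fit was loose.
- **Clear of everything:** the gripper was touching nothing when I handed in.

**What disagreed or went wrong:**
- **Fingertip height:** the fingertips really sit about 30 mm above the reported TCP, which the interface text does not say.
- **First handle grip:** because of that, it held only near the handle's top edge, but the lens carried and set down well.
- **First side grips:** the first two tries at the frame closed above it. The second pressed the glass once with about 12 N, and the lens stayed within about 2–3 mm by the fits. I then corrected the depth.
- **Rocking not tested:** I judged the seat from height, contact force and the fitted pose.
- **Pictures:** I viewed 15, above the budget of 10, mostly to find the fingertip problem.

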